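# Raise the clean-air box's sash to the working mark

### The arm

A 7-joint arm with a two-finger parallel gripper is mounted at the origin on the work surface. World frame = base frame: x ahead of the robot, y to its left, z up, the work surface at z = 0. Lengths are in m, angles in rad, forces in N, time in s.
With the tool pointing down it reaches from about 0.4 to 0.85 m from the base axis. Payload 10.4 kg.
Tool frame: the origin (TCP) lies on the centre line of the jaws, within the pads' length; the fingertips stand 11 mm ahead of it and the grasp point (between the pads) lies 8 mm behind it; z points along the fingers, y is the line along which they close (so a half turn about z gives the same grasp; the last joint's range is limited). The gripper opens to 87 mm and grips with 3 to 60 N. Pads are 19 mm wide; open, the fingers measure 117 mm over their backs; the gripper's body (75 mm by 190 mm) begins 51 mm behind the grasp point.
Start: joints at [1.299, 0.332, -0.065, 1.46, 0.022, 1.35, -0.088], TCP at [0.154, -0.606, 0.234] pointing down, gripper open.
Joint ranges: [-2.6, 2.6], [-0.5, 2.12], [-1.47, 1.34], [0.16, 2.42], [-1.27, 4.41], [0.06, 2.06], [-2.6, 2.6]. Speed limits (rad/s): [2.22, 2.22, 2.79, 2.79, 3.14, 3.14, 3.14].

### API

Orientations are given as a unit quaternion [x, y, z, w].
In Python, from bench import r gives the robot as it stands.
- The arm moves only by the shell command python3 -m pendant 'ROWS' [OPENING] [FORCE]. ROWS is JSON, a list of rows, each a list of 4 numbers: the shift along the tool's x, y, z in m, then the turn about the tool's z in rad. A call has 1 to 8 rows; each row shifts and turns the commanded pose from where the row before left it, along the tool's axes as they then stand; what a row does not reach is not made up. A row lasts 1/12 s, in which the tool goes at most 41.7 mm and 7.16 degrees, less where a joint would pass 70% of its speed; a pose out of reach is approached as far as the arm can. A call with a gripper value outside its range is refused whole. OPENING is the opening, from 0 (shut) to 1 (fully open), set as the call begins (- or left out, the last holds). The fingers move at their own pace and stop on an object; FORCE is the grip in N (left out, the last holds). Time passes only in rows, so rows that do not move let the fingers close. It gives the time, the measured TCP pose, the force, the opening and the grip force at its end, in the units of the state.
- r.read_state(): the state, without advancing time (a new reading comes with each control period).
- r.camera(name): name is "scene" or "top" or "wrist"; returns a dict with "img" (384x512x3 uint8, red, green, blue), "camera_matrix" (3x3 intrinsics, pixels), "dist_coeffs" ([k1, k2, p1, p2, k3] as OpenCV has them; the pictures are not rectified), "xyz" and "attitude" of the camera in the world. Camera axes: x right, y down, z forward; pixel columns grow to the right and rows downward; lengths in m; the calibration is good to about 2 mm. A picture is of the moment at which its call begins. There is no depth.
- r.close_job(): hands the job in; it is judged then, once.
Trained networks look in the newest picture that a camera, given by its name, has taken for a name from the list of things; names that differ only in an ending like _2 or _b are one class to them, and where a whole thing is asked for, a point or a joint stands for the part that bears it (a point fixed in the world has none). Each returns a list of dicts, best first, with "score" (0 to 1); they miss things now and then, are a little off and sometimes report something else, mostly with a low value. They report only what shows in the picture. A call takes as long as a camera call.
- r.outline_of(thing, camera): "mask" (384x512 bool, what is visible of it) and "bbox" ([centre column, centre row, width, height] in pixels, round what is visible of it).
The state is a dict: "time": time; "joint_positions": joint angles; "joint_vel": joint speeds; "joint_torque": joint torques, N m; "ee_pos": TCP position; "eef_rot": TCP orientation; "ft_force": force on the tool from outside, world axes, zero at the start; "torque": the same for the moment, N m; "width": finger opening in m; "grip_force": force on a finger pad.
Only numpy, scipy, OpenCV 4.12 (cv2) and the standard library are available. Lean on these libraries where they do the work, as an engineer would, in place of code of your own. Each camera call takes 0.05 s, during which the arm holds its last target. There are 200 camera calls.

### The job

Open the clean-air box to its working height: with the fingertips under the lip along the bottom of the sash, push it smoothly up until the lip is level with the green clip on the front post, then take the hand away and leave the sash standing there. Do not pinch the lip, and leave the lenses, tools and other things on the bench where they are.

Things in the scene. Friction and masses are not known exactly. Their poses are not given: they have to be found in the camera images.
- cleanbox: Clean-air box for lens work, fixed: aluminium frame, clear panels, 300 deep, 660 wide, 660 high. Origin on the bench, mid-width, in the plane of the front post faces; x points into the box, away from the robot, y left along the front, z up; turned a little about z. Front posts 30 wide, 285 either side of the middle; between them a sill 72 high, 12 behind the post faces, and above it the sash.
- sash (a joint): Height of the sash above shut, m: 0 shut (lip centre 88 mm above the bench), growing as it slides straight up, 0.24 at its top stop. Starts 0 to 30 mm up. Clear pane 530 wide, 285 high, about 0.9 kg, balanced by two steel counterweights in open channels beside the posts: it stays wherever it is left and takes about 2 to 6 N to move up or down.
- lip_front (a point): Middle of the front face of the sash's lip. The lip is a level ledge along the foot of the sash, 510 long (along y), 18 thick, standing out 51 from the pane towards the robot, 39 proud of the post faces. This point is at mid-length and mid-thickness on its front edge: the lip's underside is 9 below, its top 9 above. Axes as cleanbox.
- trim: Black rubber trim of the lip: covers its whole underside and front edge. This is what the fingertips push. 510 long, origin at the pane, level with lip_front. Axes as cleanbox.
- lip: Bare aluminium top of the lip, 45 x 510, 8 thick, its top face 9 above the origin; origin at the pane, level with lip_front. Axes as cleanbox.
- green_clip_mid (a point): Working-height mark: middle of the front face of the small green clip (34 wide, 14 high, 14 deep) clamped on one front post, left or right, 155 to 290 above the bench. It is fixed. The sash is at working height when the lip's mid-thickness is at this height.
- orange_clip_mid (a point): Middle of the front face of the orange clip, same shape, on the other front post, about 318 above the bench: it marks the fully open height, not wanted now. Fixed.
- objective_a: Loose chrome microscope objective with a yellow ring, standing lens up on the bench in front of the box, 25 in diameter, 46 high; origin under its centre.
- objective_b: Loose chrome microscope objective with a blue ring, standing lens up, 27 in diameter, 40 high; origin under its centre.
- canister: Loose clear objective canister with a black cap, 42 in diameter, 60 high; origin under its centre.
- cleaner: Loose amber bottle of lens cleaner with a white cap, 48 in diameter, 130 high; origin under its centre.
- mug: Loose blue mug, 80 in diameter, 92 high; origin under its centre.
- driver: Loose screwdriver with a red handle, 150 long, lying on the bench; origin under its middle.
- remote: Loose grey remote control, 165 x 46 x 20, lying on the bench in front of the box; origin under its centre.

How it is judged:
By the outcome, as a careful person would: the job done as asked, in the order asked, and still so for the second after the job is handed in, with the robot touching nothing.
It also fails if it takes over 40 s, if anything falls off the work surface, if the arm or the gripper's body presses on something with over 40 N, if the wrist force passes 120 N, or if a joint passes its speed limit or range.

## Working session

There is one attempt and no reset: what is moved stays moved. The work goes in short steps, Python scripts to look and compute and a shell command to move; the robot and the scene stay as the last step left them, time stands still between calls to the robot, and variables do not carry over. Pictures are saved under pics/ and viewed, at most 10 in all, crops included, and the job is handed in when it is done.

```bash
mkdir -p pics; cat > h.py <<'E'
from bench import r
import numpy as np, cv2
from scipy.spatial.transform import Rotation as R
def pose(c):
    a=np.array(c["attitude"],float)
    Rm=a if a.shape==(3,3) else R.from_quat(a).as_matrix()
    return Rm,np.array(c["xyz"],float)
def ray(c,uv):
    p=cv2.undistortPoints(np.array([[uv]],float),np.array(c["camera_matrix"],float),np.array(c["dist_coeffs"],float))[0,0]
    Rm,t=pose(c); d=Rm@np.array([p[0],p[1],1]); return t,d/np.linalg.norm(d)
def tri(*rays):
    A=sum(np.eye(3)-np.outer(d,d) for o,d in rays); b=sum((np.eye(3)-np.outer(d,d))@o for o,d in rays)
    x=np.linalg.solve(A,b); return x,[np.linalg.norm(np.cross(x-o,d)) for o,d in rays]
def onplane(ra,z):
    o,d=ra; return o+d*(z-o[2])/d[2]
def proj(c,P):
    Rm,t=pose(c); return cv2.projectPoints(np.array(P,float).reshape(-1,3),cv2.Rodrigues(Rm.T)[0],-Rm.T@t,np.array(c["camera_matrix"],float),np.array(c["dist_coeffs"],float))[0][:,0]
E
python3 - <<'E'
from h import *
np.set_printoptions(precision=3,suppress=True)
ims=[]
for n in ["scene","top","wrist"]:
    c=r.camera(n); print(n,c["xyz"],c["attitude"]); 
    cv2.imwrite(f"pics/{n}0.png",c["img"][:,:,::-1])
    for t in ["lip_front","trim","lip","green_clip_mid","orange_clip_mid","objective_a","canister","cleaner","mug","driver","remote","cleanbox"]:
        for o in r.outline_of(t,n)[:2]: print(t,round(o["score"],2),np.round(o["bbox"],1), o["mask"].sum())
s=r.read_state(); print(s)
E
```

```text
scene [-0.258  0.222  1.073] [-0.573  0.725 -0.302  0.237]
lip_front 0.78 [237.  177.3 196.6 114.8] 15213
lip_front 0.33 [149.6 267.9  30.8  38.7] 963
trim 0.83 [239.8 216.4 155.8  29.9] 634
trim 0.32 [327.3 173.4  12.2   3.2] 58
lip 0.91 [240.6 210.2 158.4  37.2] 1664
objective_a 0.54 [205.6 259.6   7.7  13.9] 81
canister 0.49 [182.3 284.3  14.7  23.6] 282
canister 0.41 [342.8 263.9  13.4  22.5] 147
mug 0.83 [149.6 269.2  36.1  36. ] 1003
mug 0.55 [205.  257.5   4.   10.8] 48
driver 0.49 [340.  256.4  27.2  39.3] 216
cleanbox 0.89 [228.4 126.3 273.1 239.6] 50372
cleanbox 0.69 [249.9 273.2  23.9  49.7] 700
top [ 0.447 -0.016  1.292] [ 0.706 -0.705  0.04  -0.056]
lip_front 0.83 [242.7 181.5 213.7  44.2] 6568
trim 0.73 [248.5 191.5 159.8  13. ] 2118
trim 0.63 [265.3 197.9 124.    2.9] 189
lip 0.7 [248.7 189.1 159.3  12.9] 2038
green_clip_mid 0.42 [343.5 184.4   8.3   7.1] 93
orange_clip_mid 0.4 [142.8 179.2  10.8   3.5] 74
orange_clip_mid 0.15 [341.5 184.2   8.4   6.5] 51
objective_a 0.73 [242.2 179.  215.8  42.8] 6817
objective_a 0.72 [330.4 254.5   6.5  25.7] 153
canister 0.64 [187.4 247.6  19.8  10.5] 154
cleaner 0.83 [372.8 225.   19.4  18.2] 259
mug 0.81 [159.7 226.5  34.5  38.8] 695
driver 0.64 [332.5 254.7  10.6  26.4] 164
remote 0.64 [250.  246.2  29.2  47.3] 613
cleanbox 0.82 [236.7 101.2 351.  195.3] 54133
wrist [ 0.232 -0.586  0.385] [ 0.781 -0.607 -0.09   0.115]
{'time': 1.95, 'joint_positions': array([ 1.299,  0.332, -0.065,  1.46 ,  0.022,  1.35 , -0.089]), 'joint_vel': array([ 0.001, -0.   ,  0.   , -0.001,  0.   , -0.   , -0.   ]), 'joint_torque': array([ -0.   , -62.303,   0.025, -39.011,  -0.061,   0.032,   0.   ]), 'ee_pos': array([ 0.154, -0.606,  0.234]), 'eef_rot': array([0.992, 0.124, 0.   , 0.   ]), 'ft_force': array([-0.511, -0.473,  0.159]), 'torque': array([ 0.027, -0.002,  0.002]), 'grip_force': 0.0, 'width': 0.08705591893382215}
```

```bash
python3 -c "
import cv2,numpy as np
a=cv2.imread('pics/scene0.png');cv2.imwrite('pics/sc.png',cv2.resize(a,(800,600)))
a=cv2.imread('pics/top0.png');cv2.imwrite('pics/tp.png',cv2.resize(a,(800,600)))"
```

```text
(no output)
```

View pics/sc.png

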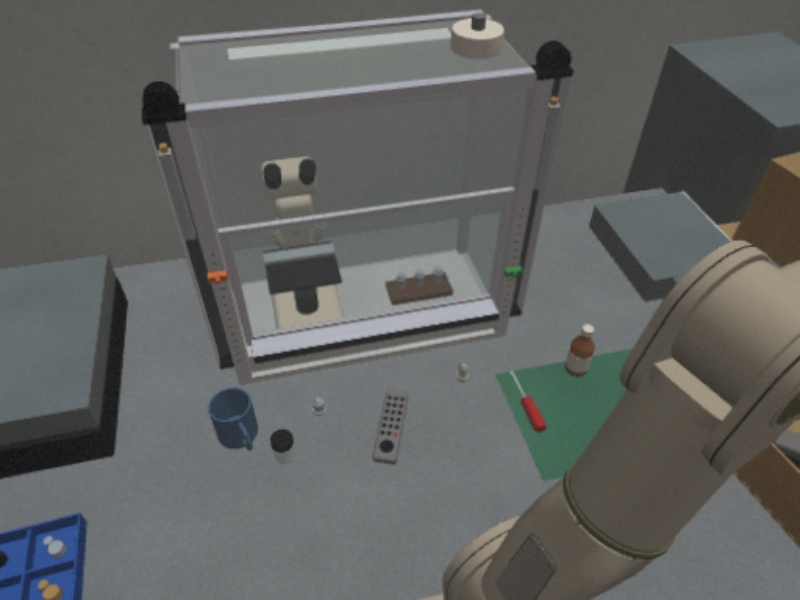

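View pics/tp.png

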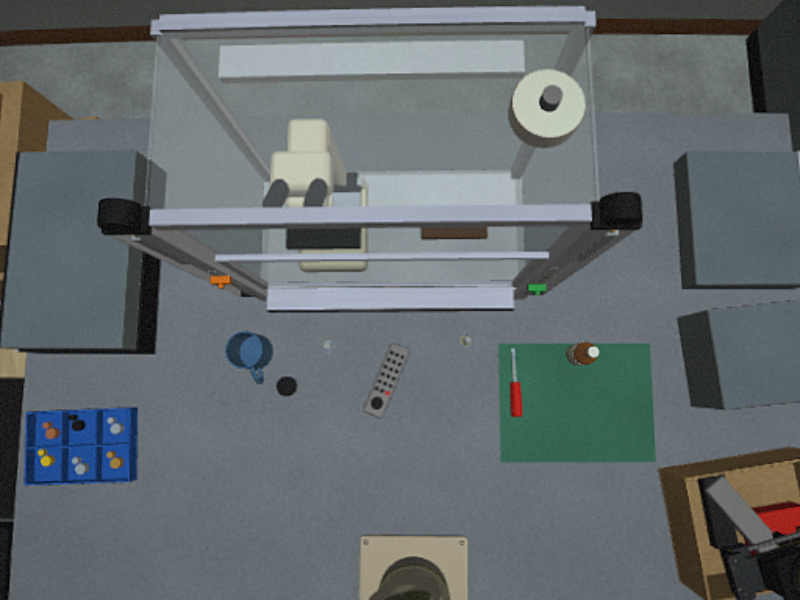

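The scene view shows the green clip on the right post at about (513,271) in the scaled picture and the orange one on the left at (217,276). The lip runs from (252,345) to (497,310), with only the remote and the small objectives in front of it. In the top view the green clip is at (537,288), orange at (220,281), and the lip's front edge runs from (268,310) to (513,306).

```bash
cat > meas.py <<'E'
from h import *
np.set_printoptions(precision=4,suppress=True)
C={n:r.camera(n) for n in ["scene","top"]}
def blob(c,h0,h1,near):
    hsv=cv2.cvtColor(c["img"],cv2.COLOR_RGB2HSV)
    m=cv2.inRange(hsv,(h0,110,60),(h1,255,255)); n,l,s,ce=cv2.connectedComponentsWithStats(m)
    k=min(range(1,n),key=lambda i:np.hypot(*(ce[i]-near))-(s[i,4]>8)*5); return ce[k],s[k]
for nm,h0,h1,a,b in [("green",45,85,(328,173),(343.7,184.3)),("orange",3,20,(139,176.6),(141,180))]:
    pa,sa=blob(C["scene"],h0,h1,a); pb,sb=blob(C["top"],h0,h1,b)
    print(nm,pa,sa,pb,sb,tri(ray(C["scene"],pa),ray(C["top"],pb)))
for n in C:
    c=C[n]; 
    for t in ["lip","trim"]:
        o=r.outline_of(t,n)
        if o: 
            m=o[0]["mask"]; v,u=np.nonzero(m)
            print(n,t,round(o[0]["score"],2),[ (uu,v[u==uu].min(),v[u==uu].max()) for uu in np.linspace(u.min()+1,u.max()-1,7).astype(int) if (u==uu).any()])
for t in ["objective_a","canister","remote","mug","driver","cleaner"]:
    o=r.outline_of(t,"top")
    for q in o[:2]: print(t,round(q["score"],2),onplane(ray(C["top"],q["bbox"][:2]),0.03))
a=C["scene"]["img"][170:260,150:335,::-1]; b=C["top"]["img"][165:225,160:355,::-1]
w=np.zeros((600,800,3),np.uint8)
a=cv2.resize(a,None,fx=4,fy=4,interpolation=2);b=cv2.resize(b,None,fx=4,fy=4,interpolation=2)
w[:360,:740]=a; w[360:600,:780]=b; cv2.imwrite("pics/crop1.png",w)
E
python3 meas.py
```

```text
green [328.5    172.7059] [324 171  10   5  34] [343.3788 184.2879] [338 181  12   8  66] (array([ 0.6205, -0.2371,  0.2112]), [np.float64(0.000661813071408432), np.float64(0.0006618130714083841)])
orange [138.4839 176.5806] [132 173  14   9  93] [140.8636 178.9432] [134 176  15   9  88] (array([0.6197, 0.3334, 0.3148]), [np.float64(0.000928029275816747), np.float64(0.0009280292758168272)])
scene lip 0.73 [(np.int64(162), np.int64(218), np.int64(227)), (np.int64(187), np.int64(214), np.int64(223)), (np.int64(213), np.int64(209), np.int64(219)), (np.int64(239), np.int64(205), np.int64(213)), (np.int64(264), np.int64(200), np.int64(209)), (np.int64(290), np.int64(196), np.int64(205)), (np.int64(316), np.int64(196), np.int64(200))]
scene trim 0.95 [(np.int64(164), np.int64(229), np.int64(232)), (np.int64(189), np.int64(225), np.int64(227)), (np.int64(214), np.int64(220), np.int64(223)), (np.int64(240), np.int64(215), np.int64(218)), (np.int64(265), np.int64(211), np.int64(213)), (np.int64(290), np.int64(206), np.int64(209)), (np.int64(316), np.int64(202), np.int64(204))]
top lip 0.74 [(
[... 214 characters left out ...]
4), np.int64(196)), (np.int64(301), np.int64(183), np.int64(197)), (np.int64(327), np.int64(185), np.int64(196))]
top trim 0.51 [(np.int64(173), np.int64(198), np.int64(199)), (np.int64(191), np.int64(198), np.int64(199)), (np.int64(210), np.int64(198), np.int64(199)), (np.int64(228), np.int64(198), np.int64(199)), (np.int64(284), np.int64(197), np.int64(198))]
objective_a 0.56 [0.5163 0.183  0.03  ]
objective_a 0.37 [ 0.5299 -0.1151  0.03  ]
canister 0.73 [0.4318 0.2676 0.03  ]
canister 0.5 [ 0.5133 -0.3719  0.03  ]
remote 0.74 [0.443  0.0517 0.03  ]
mug 0.6 [0.4963 0.3645 0.03  ]
mug 0.43 [ 0.6563 -0.2753  0.03  ]
driver 0.65 [ 0.4111 -0.2368  0.03  ]
cleaner 0.53 [ 0.5099 -0.3773  0.03  ]
```

View pics/crop1.png

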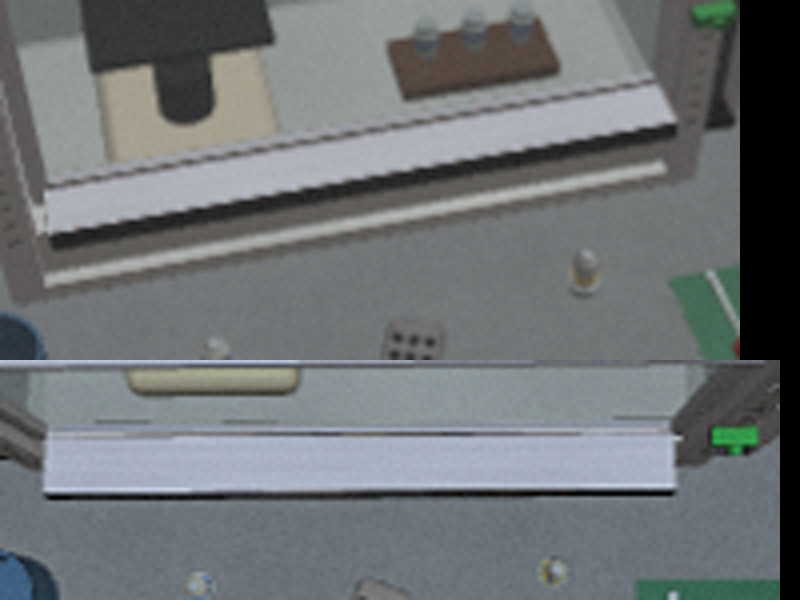

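```bash
cat > t.py <<'E'
from h import *
np.set_printoptions(precision=4,suppress=True)
S=r.camera("scene");T=r.camera("top")
for a,b in [((162.7,229.2),(171.3,197.7)),((318.2,201.2),(328.5,197.2)),((163,232),(171.5,199)),((319,203),(328.5,198.5)),((302.5+150-156,0),(0,0))][:4]:
    print(tri(ray(S,a),ray(T,b)))
for p,q in [("obj_b",((204/1),257)),]:pass
# fit box (x,y,yaw,h) to clips+lip edges
from scipy.optimize import least_squares
def W(p,P): 
    c,s=np.cos(p[2]),np.sin(p[2]); P=np.array(P,float); return np.c_[p[0]+c*P[:,0]-s*P[:,1],p[1]+s*P[:,0]+c*P[:,1],P[:,2]]
def f(p):
    L=[[-.033,.255,.097+p[3]],[-.033,-.255,.097+p[3]]]
    B=[[-.039,.255,.079+p[3]],[-.039,-.255,.079+p[3]]]
    G=[[-.007,-.285,p[4]],[-.007,.285,p[5]]]
    return np.r_[(proj(S,W(p,L+B+G))-[(162.7,229.2),(318.2,201.2),(163,232),(319,203),(328.5,172.7),(138.5,176.6)]).ravel(),
      (proj(T,W(p,L+G))-[(171.3,197.7),(328.5,197.2),(343.4,184.3),(140.9,178.9)]).ravel()]
o=least_squares(f,[.62,.04,0,.01,.21,.315],loss="soft_l1"); print(o.x,o.fun.round(1))
E
python3 t.py
```

```text
(array([0.5928, 0.3011, 0.1133]), [np.float64(0.0003964562130158585), np.float64(0.0003964562130157239)])
(array([ 0.5945, -0.2066,  0.1147]), [np.float64(0.0021072273056281544), np.float64(0.0021072273056282026)])
(array([0.5895, 0.3023, 0.1042]), [np.float64(5.533966444808809e-05), np.float64(5.533966444824989e-05)])
(array([ 0.5906, -0.2079,  0.1098]), [np.float64(0.0014752737591873571), np.float64(0.0014752737591873836)])
[0.6271 0.0476 0.0034 0.0204 0.2106 0.3157] [-0.5 -0.8  1.  -0.7  0.2  1.6  0.2  2.6  0.2  0.   0.6 -0.1 -0.9 -0.3
 -0.2 -0.5 -0.2 -0.2 -0.2  0.1]
```

```bash
python3 -m pendant '[[0,0,-0.04,0],[0,0,-0.04,0],[0,0,-0.04,0],[0,0,-0.04,0],[0,0,-0.04,0],[0,0,-0.04,0],[0,0,-0.04,0],[0,0,-0.04,0]]' 0.0; python3 -c "
from bench import r
s=r.read_state();print(s['joint_positions'],s['eef_rot'])"
```

```text
time: 3.32
ee_pos: [0.1533, -0.6057, 0.5556]
eef_rot: [0.992, 0.124, 0.0, 0.002]
ft_force: [-30.8, 90.2, -0.8]
width: 0.0417
grip_force: 0.0
[ 1.22785383  0.43765209  0.04638707  0.64144216 -0.02224137  2.05915107
 -0.06332354] [9.92313583e-01 1.23735240e-01 3.15609018e-04 1.80113921e-03]
```

```bash
python3 -m pendant '[[0,0,0,0]]'; python3 -c "
from bench import r
s=r.read_state();print(s['joint_positions'],s['joint_vel'],s['ft_force'],s['torque'])"
```

```text
time: 3.4
ee_pos: [0.1553, -0.6091, 0.5625]
eef_rot: [0.992, 0.124, 0.002, 0.012]
ft_force: [0.4, 1.1, 1.3]
width: 0.0349
grip_force: 0.0
[ 1.22385557  0.43824782  0.05266967  0.6249189  -0.02542905  2.05383754
 -0.0620774 ] [ 0.02269224 -0.02740626 -0.05629366  0.23213217  0.04738336  0.06206651
 -0.02619682] [0.42699    1.14912034 1.3459508 ] [ 0.04762562  0.07360591 -0.02988235]
```

```bash
python3 -m pendant '[[0,0,-0.01,0],[0,0,-0.015,0],[0,0,-0.015,0],[0,0,-0.015,0],[0,0,-0.015,0],[0,0,-0.01,0]]'; python3 -c "
from bench import r
s=r.read_state();print(s['joint_positions'],s['joint_vel'],s['ft_force'],s['torque'])"
```

```text
time: 3.9
ee_pos: [0.1491, -0.5872, 0.589]
eef_rot: [0.992, 0.124, 0.004, 0.027]
ft_force: [0.7, 0.6, 0.7]
width: 0.0018
grip_force: 0.0
[ 1.06805296  0.38649559  0.35228482  0.65918848 -0.1525841   2.05807584
 -0.00456333] [-0.04952525 -0.08866387  0.05152785  0.01396475 -0.00046198 -0.00166535
  0.0012033 ] [0.65888158 0.59456407 0.65877173] [0.10493248 0.0790658  0.02201337]
```

```bash
python3 -m pendant '[[0,0,0.02,0],[0,0,0.03,0],[0,0,0.03,0],[0,0,0.02,0],[0,0,0,0]]'; python3 -c "
from bench import r
s=r.read_state();print(s['joint_positions'],s['ee_pos'],s['eef_rot'])"
```

```text
time: 4.32
ee_pos: [0.1508, -0.5918, 0.4836]
eef_rot: [0.992, 0.124, 0.003, 0.023]
ft_force: [0.4, 0.4, -1.0]
width: 0.0006
grip_force: 0.0
[ 1.00930635  0.27718536  0.33476241  1.03367111 -0.09277748  1.79835391
 -0.01412895] [ 0.15076228 -0.59177023  0.48361014] [0.99195903 0.12445991 0.00282871 0.02278198]
```

```bash
cat > kin.py <<'E'
import numpy as np, itertools
from scipy.optimize import least_squares
from scipy.spatial.transform import Rotation as R
D=[([1.299,.332,-.065,1.46,.022,1.35,-.088],[.154,-.606,.234],[.992,.124,0,0]),
([1.22385557,.43824782,.05266967,.6249189,-.02542905,2.05383754,-.0620774],[.1553,-.6091,.5625],[.992,.124,.002,.012]),
([1.06805296,.38649559,.35228482,.65918848,-.1525841,2.05807584,-.00456333],[.1491,-.5872,.589],[.992,.124,.004,.027]),
([1.00930635,.27718536,.33476241,1.03367111,-.09277748,1.79835391,-.01412895],[.15076,-.59177,.48361],[.99196,.12446,.00283,.02278])]
def fk(q,p,s):
    rz=lambda a:R.from_euler('z',a); ry=lambda a:R.from_euler('y',a)
    h,L1,L2,L3,a,b,q10,q70=p
    T=rz(s[0]*q[0]+q10)*ry(q[1]); x=np.array([0,0,h]); 
    T=T*rz(s[1]*q[2]); x=x+T.apply([a,0,L1]); T=T*ry(q[3])
    T=T*rz(s[2]*q[4]); x=x+T.apply([-b,0,L2]); T=T*ry(q[5])*rz(s[3]*q[6]+q70); x=x+T.apply([0,0,L3])
    return x,T
def res(p,s):
    o=[]
    for q,x,e in D:
        X,T=fk(q,p,s); o+=list((X-x)*5)+list((R.from_quat(e).inv()*T).as_rotvec())
    return np.r_[o,0.003*(p[4]),0.003*p[5]]
if __name__=="__main__":
    out=[]
    for s in itertools.product([-1,1],repeat=4):
        for q70 in [0,np.pi]:
            o=least_squares(res,[.35,.4,.4,.25,0,0,0,q70],args=(s,)); out.append((o.cost,s,o.x))
    out.sort(key=lambda t:t[0])
    for t in out[:3]: print(t[0],t[1],t[2].round(4)); print(res(t[2],t[1]).round(3)[:24].reshape(-1,6))
E
python3 kin.py
```

```text
0.00010251498207530453 (-1, -1, -1, -1) [ 3.1360e-01  4.4120e-01  4.9250e-01  3.8860e-01  1.4000e-03  4.0000e-04
 -7.2600e-02  1.4989e+00]
[[ 0.004 -0.001  0.002 -0.    -0.    -0.001]
 [-0.001  0.001  0.007 -0.001 -0.001 -0.   ]
 [ 0.    -0.005 -0.005  0.    -0.005  0.   ]
 [-0.003  0.004 -0.004  0.    -0.003  0.001]]
0.00010251498207530804 (-1, -1, -1, -1) [ 3.1360e-01  4.4120e-01  4.9250e-01  3.8860e-01  1.4000e-03  4.0000e-04
 -7.2600e-02  1.4989e+00]
[[ 0.004 -0.001  0.002 -0.    -0.    -0.001]
 [-0.001  0.001  0.007 -0.001 -0.001 -0.   ]
 [ 0.    -0.005 -0.005  0.    -0.005  0.   ]
 [-0.003  0.004 -0.004  0.    -0.003  0.001]]
0.009612424073518498 (-1, -1, -1, 1) [ 3.1370e-01  4.4120e-01  4.9250e-01  3.8870e-01  1.4000e-03  4.0000e-04
 -7.2600e-02  1.5832e+00]
[[ 0.004 -0.001  0.002 -0.    -0.    -0.092]
 [-0.001  0.001  0.007 -0.001 -0.001 -0.04 ]
 [ 0.    -0.005 -0.005  0.    -0.005  0.075]
 [-0.003  0.004 -0.004  0.    -0.003  0.057]]
```

```bash
cat > ik.py <<'E'
from kin import *
P=[.3136,.4412,.4925,.3886,.0014,.0004,-.0726,1.4989];S=(-1,)*4
lo=np.array([-2.6,-.5,-1.47,.16,-1.27,.06,-2.6]);hi=np.array([2.6,2.12,1.34,2.42,4.41,2.06,2.6])
def ik(x,T,seeds):
    best=None
    for q0 in seeds:
        f=lambda q:np.r_[(lambda X,Q:np.r_[(X-x)*5,(T.inv()*Q).as_rotvec()])(*fk(q,P,S))]
        o=least_squares(f,np.clip(q0,lo+.03,hi-.03),bounds=(lo+.02,hi-.02))
        if best is None or o.cost<best.cost:best=o
    return best
def tool(th,yaw=0): # tool x ahead, tilted forward th
    return R.from_euler('z',yaw)*R.from_euler('y',-th)*R.from_matrix([[1,0,0],[0,-1,0],[0,0,-1]])
if __name__=="__main__":
    rng=np.random.default_rng(0); seeds=[lo+(hi-lo)*rng.random(7) for _ in range(12)]+[[0,0,0,2,0,1,0]]
    print(fk([0,.3,0,1.4,0,1.4,0],P,S)[1].as_matrix().round(2), tool(.5).as_matrix().round(2))
    for th in [40,45,50,60,70]:
        for y in [-.15,0.05,.15,.22]:
            t=np.radians(th); z=tool(t).apply([0,0,1])
            r_=[]
            for zt in [.085,.2]:
                tip=np.array([.605,y,zt]); o=ik(tip-.011*z,tool(t),seeds); r_.append((round(o.cost,5)))
                q=o.x
            print(th,y,r_,q.round(2))
E
python3 ik.py
```

```text
[[ 0.    1.    0.04]
 [ 1.   -0.   -0.  ]
 [-0.    0.04 -1.  ]] [[ 0.88  0.    0.48]
 [ 0.   -1.    0.  ]
 [ 0.48  0.   -0.88]]
40 -0.15 [np.float64(0.0), np.float64(0.0)] [ 1.51 -0.25 -1.07  2.21 -0.99  0.61 -0.49]
40 0.05 [np.float64(1e-05), np.float64(0.0)] [ 0.19 -0.19 -0.37  2.26  0.04  0.36 -1.8 ]
40 0.15 [np.float64(0.0), np.float64(0.0)] [-0.32 -0.11 -0.15  2.21  0.57  0.45 -2.48]
40 0.22 [np.float64(0.0), np.float64(0.0)] [ 0.86 -0.25 -1.38  2.13  0.19  0.44 -2.31]
45 -0.15 [np.float64(0.0), np.float64(0.0)] [-0.48 -0.19  0.79  2.28 -0.54  0.31 -0.76]
45 0.05 [np.float64(0.00051), np.float64(0.0)] [ 0.19 -0.23 -0.38  2.34  0.08  0.23 -1.86]
45 0.15 [np.float64(0.0), np.float64(0.0)] [ 0.65 -0.29 -1.05  2.28  0.11  0.27 -2.15]
45 0.22 [np.float64(1e-05), np.float64(0.0)] [ 0.77 -0.26 -1.33  2.21  0.43  0.34 -2.57]
50 -0.15 [np.float64(0.00019), np.float64(0.0)] [ 0.28 -0.14  0.1   2.35 -1.25  0.35 -0.1 ]
50 0.05 [np.float64(0.00564), np.float64(0.00019)] [ 0.94 -0.48 -1.03  2.4  -1.25  0.3  -0.7 ]
50 0.15 [np.float64(0.00019), np.float64(0.0)] [ 0.64 -0.32 -1.07  2.35  0.44  
[... 154 characters left out ...]
.95 -0.48  1.3   2.4  -1.25  0.08  0.2 ]
60 0.05 [np.float64(0.03095), np.float64(0.01488)] [ 0.88 -0.42 -1.05  2.4  -1.25  0.16 -0.71]
60 0.15 [np.float64(0.00801), np.float64(0.00337)] [-0.12 -0.1  -0.48  2.4   1.69  0.45  2.58]
60 0.22 [np.float64(1e-05), np.float64(0.0)] [-0.07 -0.01 -0.7   2.38  1.8   0.61  2.39]
70 -0.15 [np.float64(0.01434), np.float64(0.01805)] [-0.66  0.23  1.32  2.4   4.36  0.97  0.64]
70 0.05 [np.float64(0.05583), np.float64(0.05057)] [ 0.9  -0.37 -1.2   2.4   1.79  0.08  2.43]
70 0.15 [np.float64(0.01434), np.float64(0.01804)] [ 0.61  0.39 -1.45  2.4   1.98  1.1   2.42]
70 0.22 [np.float64(0.00063), np.float64(0.00217)] [ 0.46  0.72 -1.45  2.4   2.19  1.42  2.45]
```

```bash
python3 -m pendant '[[0.005,-0.005,0.005,0.06],[0.015,-0.015,0.01,0.06],[0.025,-0.025,0.01,0.06],[0.028,-0.03,0.01,0.06],[0.025,-0.033,0.01,0.0],[0.025,-0.033,0.01,0.0],[0.025,-0.033,0.01,0.0],[0.02,-0.033,0.01,0]]' && python3 -m pendant '[[0.02,-0.033,0,0],[0.02,-0.035,0,0],[0.02,-0.035,0,0],[0.02,-0.035,0,0],[0.02,-0.035,0,0],[0.015,-0.035,0,0],[0.01,-0.035,0,0],[0.01,-0.03,0,0]]'; python3 -c "
from bench import r
s=r.read_state();print(s['joint_positions'],s['ee_pos'],s['eef_rot'])"
```

```text
time: 4.98
ee_pos: [0.3081, -0.3814, 0.4064]
eef_rot: [1.0, 0.005, 0.007, 0.026]
ft_force: [0.3, -0.3, 0.6]
width: 0.0002
grip_force: 0.0
time: 5.65
ee_pos: [0.4399, -0.1066, 0.3947]
eef_rot: [1.0, 0.005, 0.007, 0.026]
ft_force: [0.6, -0.2, 0.1]
width: 0.0008
grip_force: 0.0
[ 0.37756852 -0.09496979 -0.25229699  1.60196854  0.02512817  1.61006419
 -1.43314251] [ 0.43990102 -0.10658804  0.39472563] [0.9996314  0.00514343 0.00747275 0.02558837]
```

```bash
python3 -m pendant '[[0,-0.028,-0.01,0],[0,-0.03,-0.02,0],[0,-0.03,-0.025,0],[0,-0.03,-0.025,0],[0,-0.028,-0.025,0],[0,-0.015,-0.025,0],[0,0,-0.025,0],[0,0,-0.025,0]]' && python3 -m pendant '[[0,0,-0.025,0],[0,0,-0.025,0],[0,0,-0.025,0],[0,0,-0.025,0],[0,0,-0.025,0],[0,0,-0.025,0]]';  python3 -c "
from bench import r
s=r.read_state();print(s['joint_positions'],s['ee_pos'],s['eef_rot'])"
```

```text
time: 6.32
ee_pos: [0.4347, 0.0617, 0.5676]
eef_rot: [1.0, 0.005, 0.008, 0.025]
ft_force: [1.1, 0.5, 0.3]
width: 0.0006
grip_force: 0.0
time: 6.82
ee_pos: [0.4309, 0.0643, 0.6322]
eef_rot: [0.999, 0.007, 0.047, 0.015]
ft_force: [-0.7, -0.5, 0.2]
width: 0.0005
grip_force: 0.0
[-0.05085026 -0.00867388 -0.2411653   1.00886344  0.06057016  2.05889924
 -1.819125  ] [0.43089388 0.06429793 0.63220045] [0.99876341 0.00656685 0.04687264 0.01521431]
```

```bash
for i in 1 2; do python3 -m pendant '[[0,0,-0.03,0],[0,0,-0.03,0],[0,0,-0.03,0],[0,0,-0.03,0],[0,0,-0.03,0],[0,0,-0.03,0],[0,0,-0.03,0],[0,0,-0.03,0]]'; done;  python3 -c "
from bench import r
s=r.read_state();print(s['joint_positions'],s['ee_pos'],s['eef_rot'])"
```

```text
time: 7.48
ee_pos: [0.4088, 0.0581, 0.6801]
eef_rot: [0.995, 0.006, 0.097, 0.002]
ft_force: [-0.9, -0.7, 1.5]
width: 0.0005
grip_force: 0.0
time: 8.15
ee_pos: [0.3624, 0.0547, 0.7603]
eef_rot: [0.982, 0.007, 0.19, -0.008]
ft_force: [0.7, 0.1, -0.5]
width: 0.0002
grip_force: 0.0
[ 0.57024545 -0.17636827 -0.60914934  0.84046854 -0.11426261  2.05887949
 -1.68061524] [0.36244609 0.05470002 0.76034083] [ 0.98172254  0.00721007  0.18999181 -0.00848445]
```

```bash
python3 -m pendant '[[0,0,-0.03,0],[0,0,-0.03,0],[0,0,-0.03,0],[0,0,-0.03,0],[0,0,-0.03,0],[0,0,-0.03,0],[0,0,-0.03,0],[0,0,-0.03,0]]';  python3 -m pendant '[[0,0,-0.03,0],[0,0,-0.03,0],[0,0,-0.03,0],[0,0,-0.02,0]]';python3 -c "
from bench import r
from scipy.spatial.transform import Rotation as R
s=r.read_state();print(s['joint_positions'],s['ee_pos'],s['eef_rot']);print(R.from_quat(s['eef_rot']).as_matrix().round(3))"
```

```text
time: 8.82
ee_pos: [0.292, 0.0481, 0.8293]
eef_rot: [0.96, 0.008, 0.28, -0.019]
ft_force: [0.4, 0.1, -0.3]
width: 0.0006
grip_force: 0.0
time: 9.15
ee_pos: [0.2528, 0.045, 0.8565]
eef_rot: [0.947, 0.01, 0.32, -0.024]
ft_force: [-1.0, 1.5, -0.2]
width: 0.0003
grip_force: 0.0
[ 0.23771387 -0.35010796 -0.24628298  0.76238591 -0.13756287  2.05892442
 -1.67833567] [0.25283741 0.04501608 0.85650376] [ 0.94693143  0.01004432  0.32039962 -0.02374986]
[[ 0.794  0.034  0.606]
 [ 0.004 -0.999  0.051]
 [ 0.607 -0.039 -0.794]]
```

```bash
python3 -m pendant '[[0,0,-0.025,0],[0,0,-0.03,0],[0,0,-0.03,0],[0,0,-0.03,0],[0,0,-0.03,0],[0,0,-0.015,0],[0,0,0,0]]';cat > st.py <<'E'
import sys,numpy as np
from bench import r
from scipy.spatial.transform import Rotation as R
np.set_printoptions(precision=4,suppress=True)
s=r.read_state();Q=R.from_quat(s['eef_rot']);M=Q.as_matrix();print(s['joint_positions'],s['ee_pos'],s['ft_force']);print(M.round(3))
print("corner",s['ee_pos']+M@[.0095,0,.011])
if len(sys.argv)>3:
    g=np.array([float(v) for v in sys.argv[1:4]]); print("tool shift to corner goal",M.T@(g-(s['ee_pos']+M@[.0095,0,.011])))
    from ik import *
    x=g-M@[.0095,0,.011]; o=ik(x,Q,[s['joint_positions'],[0,0,0,2,0,1,-1.5],[-.4,-.2,.7,2.3,-.5,.4,-.8]]); print(o.cost,o.x)
E
python3 st.py .50 -.10 .12; python3 st.py .605 -.10 .075|tail -2;python3 st.py .605 -.10 .2|tail -2
```

```text
time: 9.73
ee_pos: [0.1965, 0.0429, 0.9077]
eef_rot: [0.919, 0.01, 0.393, -0.025]
ft_force: [-0.6, -0.4, -0.3]
width: 0.0003
grip_force: 0.0
[ 0.2148 -0.4087 -0.1944  0.6681 -0.1507  2.0589 -1.6747] [0.1965 0.0429 0.9077] [-0.5885 -0.4189 -0.2942]
[[ 0.691  0.038  0.721]
 [-0.002 -0.999  0.054]
 [ 0.722 -0.039 -0.69 ]]
corner [0.211  0.0435 0.907 ]
tool shift to corner goal [-0.3684  0.1845  0.7441]
0.023775457575694426 [ 1.7323 -0.3518 -1.1414  2.4    -1.25    0.861  -0.0894]
tool shift to corner goal [-0.3283  0.1902  0.8509]
0.002957940371447953 [ 1.5127  0.3263 -1.2534  2.3616 -1.25    0.08    0.0722]
tool shift to corner goal [-0.238   0.1854  0.7646]
5.719745570489528e-24 [-0.1376 -0.1837  0.4096  2.3432 -0.855   0.3228 -0.5217]
```

```bash
for g in ".572 -.165 .45" ".572 -.165 .16" ".572 -.165 .068" ".606 -.165 .072" ".606 -.165 .2" ".56 -.165 .2"; do python3 st.py $g|tail -2; done
```

```text
tool shift to corner goal [-0.0801  0.2394  0.5647]
1.3646403374893838e-17 [ 0.3037 -0.3766  0.1565  1.9549 -0.4788  0.9188 -0.9122]
tool shift to corner goal [-0.2896  0.2506  0.7649]
2.4802181491478803e-17 [ 0.4349 -0.0866  0.0816  2.3761 -1.25    0.4828  0.0155]
tool shift to corner goal [-0.3561  0.2542  0.8284]
0.0006090153326315656 [ 1.7667  0.4805 -1.312   2.3921 -1.25    0.08    0.3177]
tool shift to corner goal [-0.3297  0.2553  0.8502]
0.000645230833128656 [ 1.6012  0.4612 -1.2054  2.3235 -1.25    0.08    0.2595]
tool shift to corner goal [-0.2372  0.2503  0.7618]
1.0775430251683438e-17 [ 0.3636 -0.0935  0.0994  2.2789 -1.0671  0.4843 -0.2264]
tool shift to corner goal [-0.269   0.2486  0.7286]
2.270448956296547e-19 [-0.4058 -0.306   0.8567  2.3622 -0.6489  0.3826 -0.5077]
```

```bash
python3 -m pendant '[[-0.002,0.006,0.012,0],[-0.004,0.012,0.025,0],[-0.005,0.015,0.036,0],[-0.005,0.015,0.036,0],[-0.005,0.015,0.036,0],[-0.005,0.015,0.036,0],[-0.005,0.015,0.036,0],[-0.005,0.015,0.036,0]]';python3 -m pendant '[[-0.005,0.015,0.036,0],[-0.005,0.015,0.036,0],[-0.005,0.015,0.036,0],[-0.005,0.015,0.036,0],[-0.005,0.015,0.036,0],[-0.005,0.015,0.036,0],[-0.005,0.015,0.03,0],[-0.005,0.01,0.02,0]]';python3 st.py .572 -.165 .16
```

```text
time: 10.4
ee_pos: [0.3543, -0.0464, 0.7478]
eef_rot: [0.928, 0.012, 0.372, -0.026]
ft_force: [0.3, 0.6, 0.1]
width: 0.0004
grip_force: 0.0
time: 11.07
ee_pos: [0.5146, -0.1442, 0.5214]
eef_rot: [0.929, 0.014, 0.369, -0.027]
ft_force: [0.3, -0.3, -0.3]
width: 0.0007
grip_force: 0.0
[ 0.5877 -0.3535 -0.1324  1.7393 -0.4564  1.1065 -1.0239] [ 0.5146 -0.1442  0.5214] [ 0.3344 -0.279  -0.2919]
[[ 0.727  0.046  0.685]
 [ 0.006 -0.998  0.061]
 [ 0.687 -0.041 -0.726]]
corner [ 0.529  -0.1435  0.5199]
tool shift to corner goal [-0.2162  0.0381  0.2892]
1.6487959869355045e-21 [-0.6203 -0.1822  1.0708  2.3353 -0.8206  0.3799 -0.351 ]
```

```bash
python3 -m pendant '[[-0.01,0.002,0.012,0],[-0.018,0.004,0.024,0],[-0.022,0.004,0.028,0],[-0.022,0.004,0.028,0],[-0.022,0.004,0.028,0],[-0.022,0.004,0.028,0],[-0.022,0.003,0.028,0],[-0.022,0.003,0.028,0]]';python3 -m pendant '[[-0.018,0.003,0.024,0],[-0.015,0.003,0.02,0],[-0.01,0.002,0.015,0],[-0.005,0,0.005,0]]';python3 st.py .57 -.165 .07;python3 st.py .606 -.165 .07|tail -2
```

```text
time: 11.73
ee_pos: [0.5397, -0.1596, 0.2648]
eef_rot: [0.928, 0.015, 0.371, -0.027]
ft_force: [1.0, -0.1, -0.7]
width: 0.0007
grip_force: 0.0
time: 12.07
ee_pos: [0.5489, -0.163, 0.1832]
eef_rot: [0.929, 0.015, 0.369, -0.028]
ft_force: [-0.3, 0.3, -0.0]
width: 0.0001
grip_force: 0.0
[ 0.4169 -0.0967 -0.0116  2.2608 -0.8966  0.435  -0.4075] [ 0.5489 -0.163   0.1832] [-0.3393  0.2672 -0.0072]
[[ 0.727  0.049  0.685]
 [ 0.007 -0.998  0.063]
 [ 0.687 -0.041 -0.726]]
corner [ 0.5633 -0.1623  0.1818]
tool shift to corner goal [-0.072   0.0077  0.0855]
1.9574271000606396e-17 [ 1.713   0.3727 -1.2681  2.3874 -1.2489  0.1356  0.2455]
tool shift to corner goal [-0.0458  0.0094  0.1101]
1.774860511795317e-19 [ 1.5166  0.3928 -1.131   2.316  -1.2498  0.1092  0.2087]
```

```bash
python3 -m pendant '[[-0.007,0.001,0.008,0],[-0.012,0.001,0.014,0],[-0.012,0.001,0.014,0],[-0.012,0.001,0.014,0],[-0.012,0.001,0.014,0],[-0.01,0.001,0.012,0],[-0.005,0.001,0.006,0],[0,0,0,0]]';python3 st.py .606 -.165 .07
python3 - <<'E'
from h import *
w=np.zeros((600,800,3),np.uint8)
S=r.camera("scene");T=r.camera("top")
a=cv2.resize(S["img"][150:300,210:410,::-1],(400*1,300));b=cv2.resize(T["img"][150:300,230:430,::-1],(400,300));c=cv2.resize(r.camera("wrist")["img"][:,:,::-1],(400,300))
w[:300,:400]=a;w[:300,400:]=b;w[300:,:400]=c;cv2.imwrite("pics/c2.png",w)
E
```

```text
time: 12.73
ee_pos: [0.5521, -0.1683, 0.1059]
eef_rot: [0.93, 0.016, 0.367, -0.024]
ft_force: [-0.6, -0.5, -0.9]
width: 0.0005
grip_force: 0.0
[ 0.9169  0.0901 -0.5154  2.2861 -1.2656  0.3052  0.0299] [ 0.5521 -0.1683  0.1059] [-0.6136 -0.4711 -0.9068]
[[ 0.731  0.047  0.681]
 [ 0.012 -0.998  0.056]
 [ 0.683 -0.033 -0.73 ]]
corner [ 0.5665 -0.1675  0.1043]
tool shift to corner goal [0.0054 0.0005 0.0521]
5.462037420673506e-17 [ 1.4955  0.3735 -1.1151  2.3155 -1.2498  0.1124  0.1955]
```

View pics/c2.png

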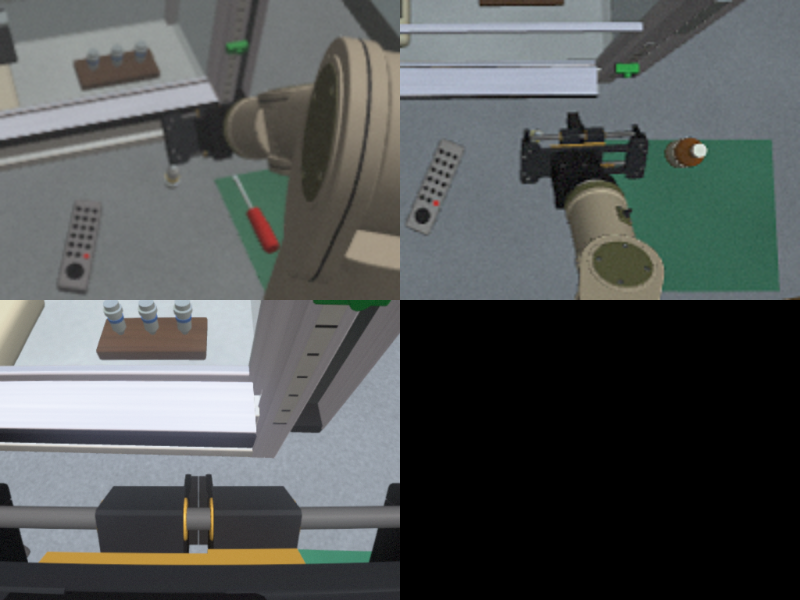

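The wrist view shows the closed fingers in front of the lip near its right end, and the top view shows the hand clear of the bottle, remote and lens. Next I slide in along the fingers' own axis, under the lip.

```bash
python3 -m pendant '[[0,0,0.006,0],[0,0,0.009,0],[0,0,0.009,0],[0,0,0.009,0],[0,0,0.008,0],[0,0,0.006,0],[0,0,0,0]]';python3 st.py .606 -.165 .07
```

```text
time: 13.47
ee_pos: [0.5858, -0.164, 0.0724]
eef_rot: [0.93, 0.018, 0.367, -0.024]
ft_force: [0.2, 0.6, 0.1]
width: 0.0004
grip_force: 0.0
[ 1.1699  0.2976 -0.8468  2.225  -1.2512  0.1244  0.0983] [ 0.5858 -0.164   0.0724] [0.1765 0.5789 0.135 ]
[[ 0.73   0.05   0.682]
 [ 0.015 -0.998  0.058]
 [ 0.683 -0.032 -0.729]]
corner [ 0.6002 -0.1633  0.0709]
tool shift to corner goal [0.0036 0.0021 0.0045]
1.920991353396664e-19 [ 1.4977  0.3755 -1.1161  2.3154 -1.2499  0.1129  0.2011]
```

```bash
python3 -m pendant '[[0.002,0,0.002,0],[0.002,0,0.002,0],[0.002,0,-0.002,0],[0.003,0,-0.003,0],[0.003,0,-0.003,0],[0.003,0,-0.003,0],[0.003,0,-0.003,0],[0.003,0,-0.003,0]]';python3 -m pendant '[[0.003,0,-0.003,0],[0.003,0,-0.003,0],[0.003,0,-0.003,0],[0.003,0,-0.003,0]]'; python3 st.py .606 -.165 .2;sed -i 's/^C=/C=/' meas.py; python3 t.py | tail -1
```

```text
time: 14.13
ee_pos: [0.5912, -0.1653, 0.0974]
eef_rot: [0.93, 0.017, 0.367, -0.023]
ft_force: [-1.8, 1.0, -3.8]
width: 0.0005
grip_force: 1.5
time: 14.47
ee_pos: [0.5914, -0.1653, 0.114]
eef_rot: [0.93, 0.017, 0.367, -0.024]
ft_force: [-4.1, 1.7, -2.9]
width: 0.0005
grip_force: 2.5
[ 0.9973  0.1643 -0.6568  2.1992 -1.0554  0.245  -0.1857] [ 0.5914 -0.1653  0.114 ] [-4.1186  1.6767 -2.9062]
[[ 0.73   0.049  0.682]
 [ 0.014 -0.998  0.057]
 [ 0.683 -0.032 -0.73 ]]
corner [ 0.6058 -0.1646  0.1124]
tool shift to corner goal [ 0.0599 -0.0023 -0.0638]
1.675742269088887e-19 [ 1.6371 -0.2074 -1.1119  2.2324 -1.1491  0.6643 -0.2258]
 -0.2 -0.5 -0.2 -0.2 -0.2  0.1]
```

```bash
cat > lip.py <<'E'
from h import *
from scipy.optimize import least_squares
np.set_printoptions(precision=4,suppress=True)
S=r.camera("scene");T=r.camera("top"); b=[.6271,.0476,.0034]
ys=np.linspace(-.08,.23,25)
def W(x,z): return np.c_[b[0]+x-b[2]*ys,b[1]+ys,np.full(len(ys),z)]
def edge(c,x,z,half=9):
    g=c["img"].astype(float).mean(2); out=[]
    for u,v in proj(c,W(x,z)):
        k=int(round(u)); rows=np.arange(int(v)-half,int(v)+half+1); col=g[rows,k]
        d=col[:-2]-col[2:]; i=d[1:-1].argmax()+1
        den=d[i-1]-2*d[i]+d[i+1]; s=0 if den==0 else .5*(d[i-1]-d[i+1])/den
        out.append((k,rows[i]+1+s) if d[i]>60 else (np.nan,np.nan))
    return np.array(out)
def run(z):
    E=[edge(S,-.033,z),edge(T,-.033,z)]
    def f(p):
        o=[]
        for c,e in zip((S,T),E):
            pr=proj(c,W(*p)); sl=np.polyfit(pr[:,0],pr[:,1],2); m=~np.isnan(e[:,0]); o.append(np.polyval(sl,e[m,0])-e[m,1])
        return np.concatenate(o)
    o=least_squares(f,[-.033,z],loss="soft_l1",f_scale=.5); return o.x,np.abs(o.fun).mean(),[int((~np.isnan(e[:,0])).sum()) for e in E]
import sys
z=float(sys.argv[1])
for _ in range(3): q=run(z); z=q[0][1]
print("white edge x,z",q,"lip centre z ~",z-.009)
E
python3 lip.py .135; python3 - <<'E'
from h import *
w=np.zeros((600,800,3),np.uint8)
a=cv2.resize(r.camera("scene")["img"][130:280,150:350,::-1],(800,600),interpolation=2);cv2.imwrite("pics/c3.png",a)
E
```

```text
white edge x,z (array([-0.0339,  0.148 ]), np.float64(0.16898139663450024), [25, 25]) lip centre z ~ 0.13902183990069886
```

View pics/c3.png

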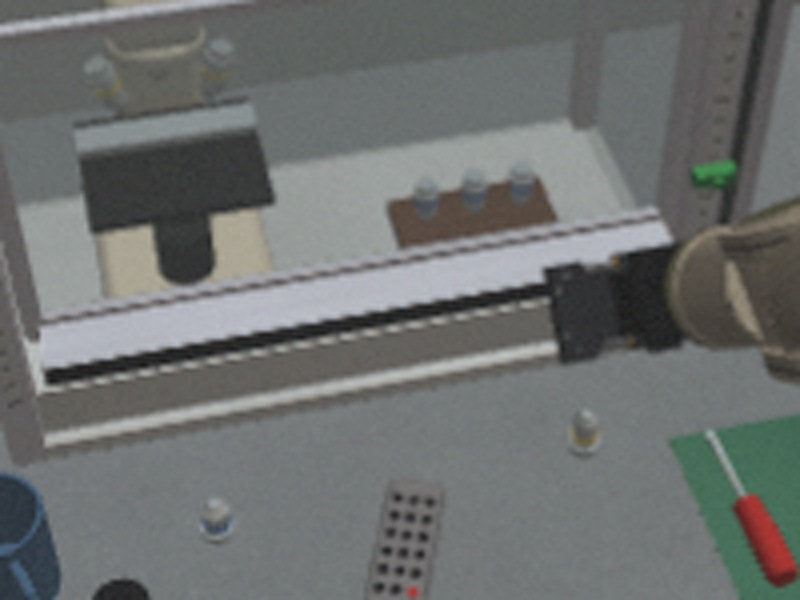

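```bash
cat > clip.py <<'E'
from h import *
from scipy.optimize import least_squares
np.set_printoptions(precision=4,suppress=True)
S=r.camera("scene");T=r.camera("top")
def blob(c,h0,h1,near):
    hsv=cv2.cvtColor(c["img"],cv2.COLOR_RGB2HSV)
    x0,y0=int(near[0])-14,int(near[1])-10
    sub=hsv[y0:y0+20,x0:x0+28]; m=((sub[...,0]>=h0)&(sub[...,0]<=h1)); w=np.where(m,np.clip(sub[...,1].astype(float)-60,0,80),0)
    v,u=np.mgrid[y0:y0+20,x0:x0+28]; return np.array([(w*u).sum(),(w*v).sum()])/w.sum(), (w/80).sum()
def model(c,p):
    P=[[p[0]+dx,p[1]+dy,p[2]+dz] for dx in(0,.014) for dy in(-.017,.017) for dz in(-.007,.007)]
    h=cv2.convexHull((proj(c,P)*1).astype(np.float32)); M=cv2.moments(h); return np.array([M["m10"]/M["m00"],M["m01"]/M["m00"]]),M["m00"]
for n,h0,h1,a,b in [("green",45,85,(328,173),(343.7,184.3)),("orange",3,20,(139,176.6),(141,180))]:
    A,B=blob(S,h0,h1,a),blob(T,h0,h1,b)
    o=least_squares(lambda p:np.r_[model(S,p)[0]-A[0],model(T,p)[0]-B[0]],[.613,-.24 if n=="green" else .33,.21 if n=="green" else .315])
    print(n,o.x,np.abs(o.fun).max(),"areas",A[1],model(S,o.x)[1],B[1],model(T,o.x)[1])
E
python3 clip.py; python3 -c "
import sys;sys.path.insert(0,'.')
from h import *
w=np.zeros((600,800,3),np.uint8)
a=r.camera('scene')['img'][160:185,310:345,::-1];b=r.camera('top')['img'][172:197,325:360,::-1]
c=r.camera('scene')['img'][164:189,122:157,::-1];d=r.camera('top')['img'][167:192,124:159,::-1]
f=lambda i:cv2.resize(i,(400,286),interpolation=0)
w[:286,:400]=f(a);w[:286,400:]=f(b);w[300:586,:400]=f(c);w[300:586,400:]=f(d);cv2.imwrite('pics/c4.png',w)"
```

```text
green [ 0.6141 -0.2373  0.2095] 0.2407041766639395 areas 41.3125 70.83381160977297 66.92500000000001 66.3511952497065
orange [0.6118 0.3329 0.3159] 0.3800914838415963 areas 93.625 95.14144065836444 88.275 82.22124929819256
```

View pics/c4.png

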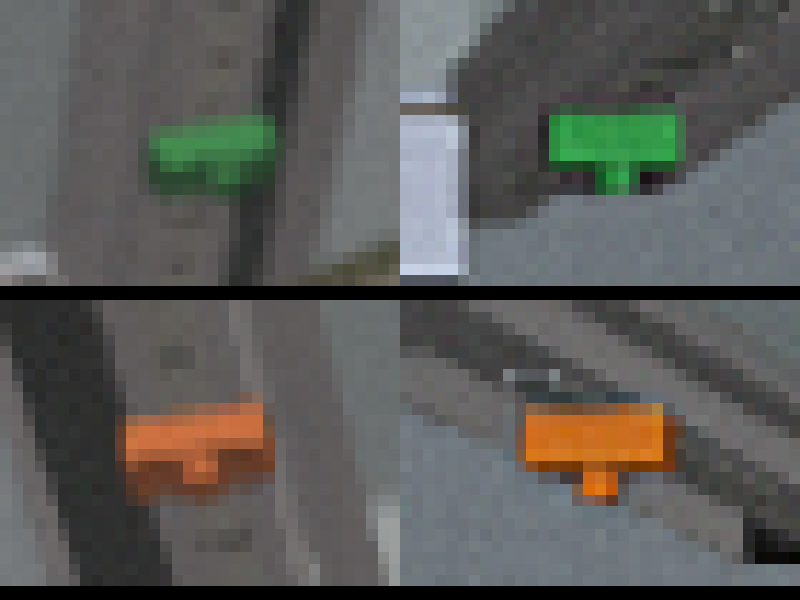

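```bash
cat > clip2.py <<'E'
from clip import *
def bb(c,p):
    P=[[p[0]+dx,p[1]+dy,p[2]+dz] for dx in(0,.014) for dy in(-.017,.017) for dz in(-.007,.007)]
    q=proj(c,P); return np.r_[q.min(0),q.max(0)]
for n,a,b,y0,z0 in [("green",[322.5,169.6,333.5,176.3],[337.4,181,349.4,186.3],-.237,.21),("orange",[132.2,172.4,145.5,181],[134.5,175.4,147.6,181.5],.333,.315)]:
    o=least_squares(lambda p:np.r_[bb(S,p)-a,bb(T,p)-b],[.613,y0,z0],loss="soft_l1",f_scale=.5); print(n,o.x,o.fun)
E
python3 clip2.py | tail -4
```

```text
green [ 0.6139 -0.2373  0.2102] 0.30192387410266974 areas 40.825 70.90251640812494 67.275 66.4283443170134
orange [0.6132 0.3331 0.3146] 0.36129734716718076 areas 92.9875 94.82479940599296 88.225 82.03219495131634
green [ 0.616  -0.2378  0.2077] [-0.11   -0.4937  1.1632  0.6008 -0.4761 -0.1301  0.0353 -0.0184]
orange [0.6142 0.3332 0.3132] [-0.1424 -0.1465  0.4159  0.2435 -0.8314  0.0217  0.3035 -0.1023]
```

```bash
python3 -m pendant '[[0.002,0,-0.0022,0],[0.0041,0,-0.0044,0],[0.0041,0,-0.0044,0],[0.0041,0,-0.0044,0],[0.0041,0,-0.0044,0],[0.0041,0,-0.0044,0],[0.0041,0,-0.0044,0],[0.0041,0,-0.0044,0]]';python3 -m pendant '[[0.0041,0,-0.0044,0],[0.0034,0,-0.0036,0],[0.0027,0,-0.0029,0],[0.0014,0,-0.0015,0],[0,0,0,0]]'; python3 st.py; python3 lip.py .2; python3 clip.py
```

```text
time: 15.78
ee_pos: [0.5917, -0.1667, 0.1591]
eef_rot: [0.93, 0.017, 0.367, -0.024]
ft_force: [-4.2, 3.1, -3.8]
width: 0.0001
grip_force: 2.3
time: 16.2
ee_pos: [0.5921, -0.1679, 0.1768]
eef_rot: [0.929, 0.017, 0.368, -0.023]
ft_force: [-4.2, 2.1, -0.4]
width: 0.0001
grip_force: 1.9
[ 0.9533  0.0353 -0.5855  2.1515 -0.8521  0.3865 -0.4509] [ 0.5921 -0.1679  0.1768] [-4.2039  2.0591 -0.43  ]
[[ 0.729  0.049  0.683]
 [ 0.014 -0.998  0.056]
 [ 0.684 -0.031 -0.728]]
corner [ 0.6066 -0.1672  0.1753]
white edge x,z (array([-0.0344,  0.2107]), np.float64(0.09960348102202488), [25, 25]) lip centre z ~ 0.2016557761092292
green [ 0.6162 -0.2312  0.2185] 2.5818871114136073 areas 5.0 71.45610490906984 66.9625 67.47021843469702
orange [0.6126 0.3331 0.3145] 0.3179869570528524 areas 92.42500000000001 94.88272616709583 88.0 82.00825124268886
```

```bash
python3 -m pendant '[[0.0014,0,-0.0015,0],[0.002,0,-0.0021,0],[0.0014,0,-0.0015,0],[0,0,0,0]]'; python3 lip.py .208; python3 - <<'E'
from h import *
T=r.camera("top");S=r.camera("scene")
a=S["img"][130:240,150:350,::-1];cv2.imwrite("pics/c5.png",cv2.resize(a,(800,440),interpolation=2))
c=r.camera("wrist");cv2.imwrite("pics/w5.png",c["img"][:,:,::-1])
E
```

```text
time: 16.73
ee_pos: [0.5924, -0.1685, 0.1838]
eef_rot: [0.929, 0.017, 0.368, -0.023]
ft_force: [-3.3, 2.2, -0.6]
width: 0.0002
grip_force: 1.6
white edge x,z (array([-0.0341,  0.2178]), np.float64(0.18703645960786616), [25, 25]) lip centre z ~ 0.20875253723690318
```

View pics/w5.png

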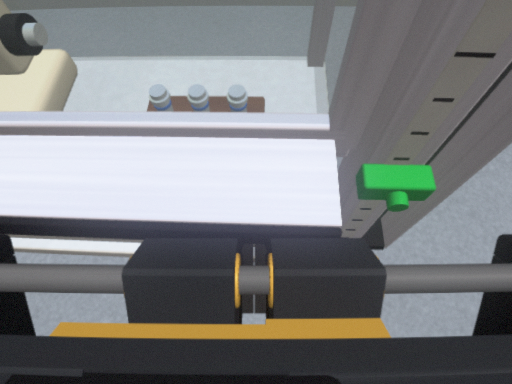

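```bash
python3 - <<'E'
from h import *
np.set_printoptions(precision=1,suppress=True)
c=r.camera("wrist")
print("white front R corner (340,222)",proj(c,[.627-.034,.0476-.255,.2178]), "back R(333,140)",proj(c,[.627+.012,.0476-.255,.2178]))
for z in (.205,.2095,.214):
    print(z,"front bottom L,R; front top L,R; rear top L,R",proj(c,[[.614,-.2373+s*.017,z+d] for d in(-.007,.007) for s in (1,-1)]+[[.628,-.2373+s*.017,z+.007] for s in (1,-1)]).tolist())
i=c["img"];cv2.imwrite("pics/w6.png",cv2.resize(i[130:250,320:440,::-1],(600,600),interpolation=0))
E
```

```text
white front R corner (340,222) [[341.9 232. ]] back R(333,140) [[334.8 142.6]]
0.205 front bottom L,R; front top L,R; rear top L,R [[355.8605043802059, 206.12461966848278], [422.77646590411507, 208.0835178775205], [363.42092577328066, 194.35835531908754], [435.8259305074375, 196.44077895722393], [360.41496454161165, 168.61808389001428], [429.98163132114803, 170.55458380399043]]
0.2095 front bottom L,R; front top L,R; rear top L,R [[358.16255272614694, 202.54501292944136], [426.7529298538691, 204.5406686119508], [366.1211702191084, 190.14892592076018], [440.4791440364887, 192.27775541912666], [362.9160357678225, 163.90521332221803], [434.27982269504184, 165.885278535392]]
0.214 front bottom L,R; front top L,R; rear top L,R [[360.58254266531776, 198.77912177731145], [430.93028217508675, 200.8141762323457], [368.9711690952912, 185.70199032804433], [445.38573995809793, 187.88142433751196], [365.5489336502411, 158.93920027314942], [438.8008195543865, 160.96701440174712]]
```

View pics/w6.png

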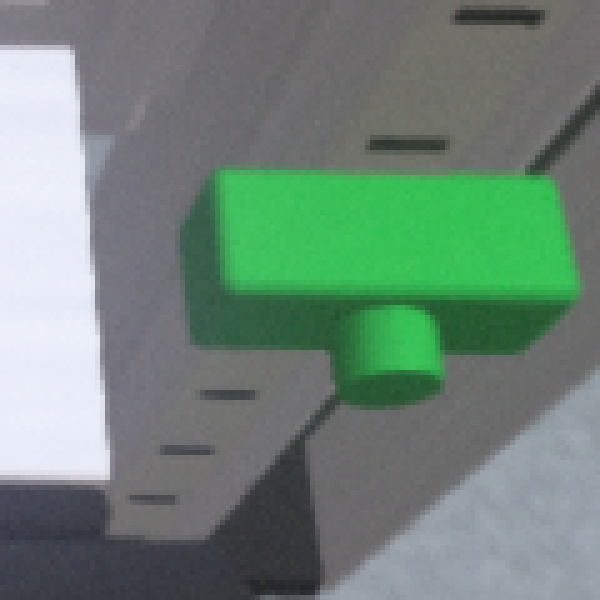

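```bash
python3 - <<'E'
from h import *
from scipy.optimize import least_squares
np.set_printoptions(precision=4,suppress=True)
c=r.camera("wrist"); Rm,t=pose(c)
obs=np.array([(341.6,226),(335,139),(358.6,198.6),(424,200.4),(365.6,188.2),(435.6,189.4),(363.4,164),(431,165.6)])-[.0,.0]
def f(p,full=False):
    x,y,z=p[6:9]
    P=[[.593,-.2074,.2178],[.639,-.2074,.2178]]+[[x,y+s*.017,z+d] for d in(-.007,.007) for s in (1,-1)]+[[x+.014,y+s*.017,z+.007] for s in (1,-1)]
    c2=dict(c); c2["attitude"]=R.from_rotvec(p[:3]).as_matrix()@Rm; c2["xyz"]=t+p[3:6]
    e=(proj(c2,P)-obs).ravel()
    return e if full else np.r_[e/.7,p[:3]/.008,p[3:6]/.003,(x-.614)/.003,(y+.2373)/.002,(z-.209)/.02]
o=least_squares(f,np.r_[np.zeros(6),.614,-.2373,.209]); print(o.x); print(f(o.x,True).round(1)); print("sd z",np.sqrt(np.linalg.inv(o.jac.T@o.jac)[8,8]))
E
```

```text
[ 0.0043  0.005   0.0006 -0.0027 -0.      0.0022  0.6161 -0.2396  0.2028]
[ 0.1  0.1 -0.  -0.1  0.2  0.9 -0.5  0.9  0.5 -0.4  0.4  0.3 -0.2 -0.9
 -0.6 -0.7]
sd z 0.0017029251341859192
```

```bash
python3 -m pendant '[[-0.003,0,0.003,0],[-0.005,0,0.005,0],[-0.005,0,0.005,0],[-0.004,0,-0.002,0],[-0.007,0,-0.007,0],[-0.01,0,-0.01,0],[-0.01,0,-0.01,0],[-0.005,0,-0.005,0]]'; python3 -m pendant '[[0,0,-0.004,0],[0,0,0,0]]'; python3 st.py; python3 lip.py .208; python3 - <<'E'
from h import *
for k in range(1):
    c=r.camera("wrist");cv2.imwrite("pics/w7.png",c["img"][:,:,::-1])
    np.savez("v1.npz",**{k:np.array(v) for k,v in c.items()})
E
```

```text
time: 17.75
ee_pos: [0.5408, -0.1705, 0.1646]
eef_rot: [0.93, 0.016, 0.368, -0.023]
ft_force: [0.0, 0.1, -0.2]
width: 0.0003
grip_force: 0.0
time: 17.92
ee_pos: [0.5393, -0.1709, 0.1685]
eef_rot: [0.929, 0.016, 0.368, -0.023]
ft_force: [1.1, -0.7, 0.8]
width: -0.0002
grip_force: 0.0
[ 1.0138 -0.0655 -0.5627  2.2592 -1.023   0.4519 -0.2595] [ 0.5393 -0.1709  0.1685] [ 1.1256 -0.7309  0.7688]
[[ 0.729  0.047  0.683]
 [ 0.014 -0.998  0.055]
 [ 0.685 -0.031 -0.728]]
corner [ 0.5538 -0.1702  0.167 ]
white edge x,z (array([-0.0341,  0.2177]), np.float64(0.17626882662469995), [25, 25]) lip centre z ~ 0.20874751333072966
```

View pics/w7.png

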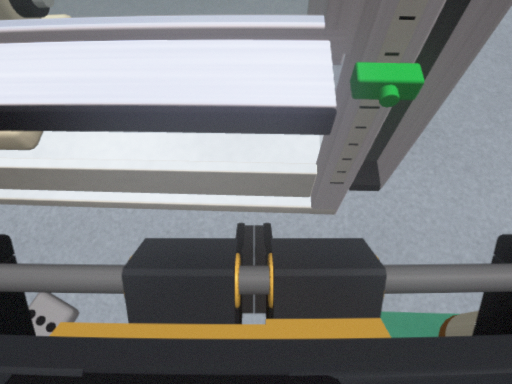

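```bash
python3 -c "
import numpy as np,cv2
v=np.load('v1.npz');print(v['xyz'],v['camera_matrix'])
cv2.imwrite('pics/w8.png',cv2.resize(v['img'][35:135,310:440,::-1],(780,600),interpolation=cv2.INTER_CUBIC))"
```

```text
[ 0.49519344 -0.17781833  0.33340171] [[318.50217143   0.         253.61458522]
 [  0.         318.50217143 188.61861832]
 [  0.           0.           1.        ]]
```

View pics/w8.png

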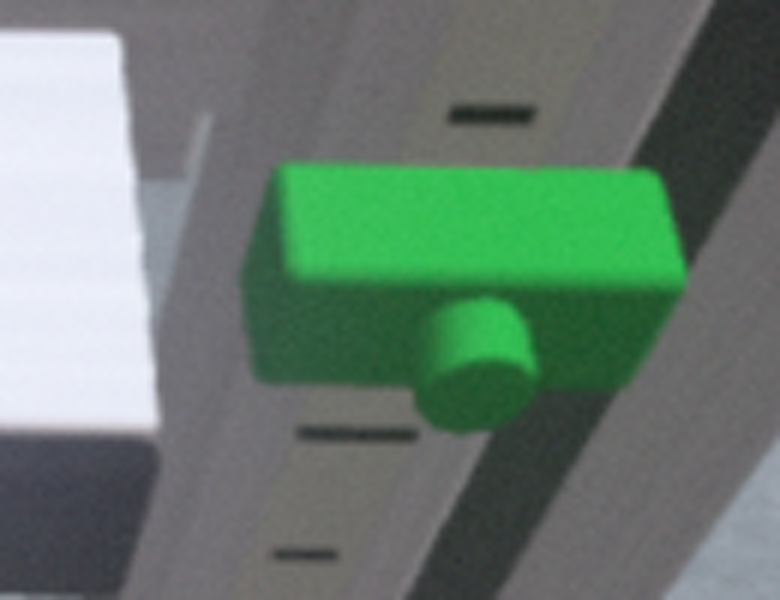

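```bash
python3 - <<'E'
from h import *
from scipy.optimize import least_squares
np.set_printoptions(precision=4,suppress=True)
v=np.load('v1.npz'); c={k:v[k] for k in v}; Rm,t=pose(c)
px=lambda L:np.array(L)/6.-.42+[310,35]
L=px([(118,30),(158,432),(122,597)]); K=px([(255,384),(622,390),(292,284),(688,290),(277,160),(660,168)])
def pts(p):
    x,y,z=p[6:9]; lx=p[9]; ly=p[10]
    return np.array([[lx+.045,ly,.2178],[lx,ly,.2178],[lx-.006,ly,.1998]]+[[x,y+s*.017,z+d] for d in(-.007,.007) for s in (1,-1)]+[[x+.014,y+s*.017,z+.007] for s in (1,-1)])
def f(p,full=False):
    c2=dict(c); c2["attitude"]=R.from_rotvec(p[:3]).as_matrix()@Rm; c2["xyz"]=t+p[3:6]
    e=(proj(c2,pts(p))-np.r_[L,K]).ravel()
    return e if full else np.r_[e/.6,p[:3]/.005,p[3:6]/.002,(p[6]-.6135)/.002,(p[7]+.2373)/.002,(p[8]-.209)/.02,(p[9]-.5935)/.001,(p[10]+.2074)/.0015]
p0=np.r_[np.zeros(6),.6135,-.2373,.209,.5935,-.2074]
print("nominal",f(p0,True).round(1))
o=least_squares(f,p0,loss="soft_l1"); print(o.x); print(f(o.x,True).round(1),"sd z",np.sqrt(np.linalg.inv(o.jac.T@o.jac)[8,8]))
E
```

```text
nominal [ 0.7  4.7  0.3  4.5  0.  10.2  0.   3.3  3.3  3.9  0.7  0.5  4.   1.2
  0.3  1.   3.   1.2]
[ 0.0007  0.0041 -0.0017 -0.0042  0.0007  0.0016  0.6154 -0.2385  0.2047
  0.5936 -0.2072]
[ 0.4  0.  -0.1 -1.9 -0.2  3.4 -0.2  0.6  0.2  1.   0.1 -1.3  0.2 -0.8
 -0.1  0.1 -0.4  0.1] sd z 0.0018646618559847246
```

The clip sits between 203 and 209 mm by the different views and the lip at 209 mm, so they are level to within a few mm. The sash has held since the hand came off it. I'll take the hand well clear and check again.

```bash
python3 -m pendant '[[0,0,-0.01,0],[0,0,-0.02,0],[0,0,-0.025,0],[0,0,-0.025,0],[0,0,-0.025,0],[0,0,-0.025,0],[0,0,-0.015,0],[0,0,0,0]]'; python3 -m pendant '[[0,0,0,0],[0,0,0,0]]'; python3 lip.py .208; python3 clip2.py; python3 - <<'E'
from h import *
np.set_printoptions(precision=3,suppress=True)
T=r.camera("top")
for t in ["objective_a","canister","remote","mug","driver","cleaner"]:
    for q in r.outline_of(t,"top")[:2]: print(t,round(q["score"],2),onplane(ray(T,q["bbox"][:2]),0.03))
E
```

```text
time: 18.73
ee_pos: [0.4402, -0.1796, 0.2762]
eef_rot: [0.929, 0.017, 0.369, -0.022]
ft_force: [0.3, -0.4, -0.1]
width: 0.0003
grip_force: 0.0
time: 18.9
ee_pos: [0.4408, -0.1781, 0.2728]
eef_rot: [0.93, 0.017, 0.367, -0.024]
ft_force: [0.3, 0.6, -0.9]
width: 0.0005
grip_force: 0.0
white edge x,z (array([-0.0341,  0.2177]), np.float64(0.18319786250511869), [25, 25]) lip centre z ~ 0.20874137462385758
green [ 0.6144 -0.2375  0.2088] 0.26519988536603023 areas 40.0125 70.75550634879619 67.3375 66.26947169099003
orange [0.6123 0.3331 0.3148] 0.2828141852949102 areas 91.2375 94.94924425939098 88.32499999999999 82.04165553441271
green [ 0.616  -0.2378  0.2077] [-0.11   -0.4937  1.1632  0.6008 -0.4761 -0.1301  0.0353 -0.0184]
orange [0.6142 0.3332 0.3132] [-0.1424 -0.1465  0.4159  0.2435 -0.8314  0.0217  0.3035 -0.1023]
objective_a 0.51 [ 0.533 -0.118  0.03 ]
objective_a 0.45 [0.441 0.046 0.03 ]
canister 0.61 [0.687 0.083 0.03 ]
canister 0.54 [0.429 0.267 0.03 ]
remote 0.93 [0.447 0.047 0.03 ]
cleaner 0.54 [ 0.507 -0.376  0.03 ]
```

```bash
python3 -c "
from bench import r
print(r.close_job())"
```

```text
the job is handed in; nothing more can be done
None
```

I pushed the sash up from under its lip without pinching it; the lip stands at about 209 mm against 203–209 mm measured for the green clip. The hand is clear, the sash held still, and the objective, canister, remote and bottle I re-checked had not moved (the mug and screwdriver were not picked out in that last check). I handed the job in at about 19 s.

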